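Stand up the toppled disinfectant bottle and park it in the bottle keeper

ROBOT

A 6-joint arm with a two-finger parallel gripper is mounted at the origin on the work surface. World frame = base frame: x ahead of the robot, y to its left, z up, the work surface at z = 0. Lengths are in m, angles in rad, forces in N, time in s.
With the tool pointing down it reaches from about 0.35 to 0.875 m from the base axis. Payload 4.2 kg.
Tool frame: the origin (TCP) lies between the finger pads, 19 mm behind the fingertips; this is the grasp point; z points along the fingers, y is the line along which they close (so a half turn about z gives the same grasp; the last joint's range is limited). The gripper opens to 85 mm and grips with 20 to 120 N. Pads are 22 mm wide; open, the fingers measure 114 mm over their backs; the gripper's body (76 mm by 85 mm) begins 54 mm behind the grasp point. The pads swing forward as they close: fully open they stand 13 mm farther back than shut.
Start: joints at [1.529, 0.385, 0.008, 0, -1.194, -0.259], TCP at [0.185, 0.597, 0.25] pointing down, gripper open.
Joint ranges: [-3.14, 3.14], [-1.21, 2.06], [-1.07, 1.41], [-3.16, 2.05], [-2.99, -0.16], [-3.1, 3.1]. Speed limits (rad/s): [2.79, 2.79, 3.14, 3.14, 3.14, 3.14].

INTERFACE

Orientations are given as a rotation vector (axis times angle).
In Python, from bench import state, vision, robot gives the robot as it stands. The module is installed in compiled form; this text tells all that it offers.
- The arm moves only by the tool drive_tool, never from a script. Its argument "rows" is a list of rows, each an object of numbers: "claw": the finger opening in cm, from 0 to 8.54; "x", "y", "z": the shift along the tool's x, y, z in cm; "rx", "ry", "rz": the turn, a rotation vector about the tool's x, y, z in degrees. A call has 1 to 5 rows; each row shifts and turns the commanded pose from where the row before left it, along the tool's axes as they then stand; what a row does not reach is not made up. A row lasts 1/12 s, in which the tool goes at most 41.7 mm and 7.16 degrees, less where a joint would pass 70% of its speed; a pose out of reach is approached as far as the arm can. A call is refused whole if a number of a shift passes 4.17 or a number of a turn 7.16, either way. A call with a gripper value outside its range is refused whole. The fingers move at their own pace and stop on an object; "squeeze" is the grip in N (left out, the last holds). Time passes only in rows, so rows that do not move let the fingers close. It gives the time, the measured TCP pose, the force, the opening and the grip force at its end, in the units of the state.
- state(): the state, without advancing time (a new reading comes with each control period).
- vision.get_image(name): name is "scene" or "top" or "wrist"; returns a dict with "frame" (384x512x3 uint8, red, green, blue), "intrinsics" (3x3 intrinsics, pixels), "cam_to_world" (4x4, takes a point from camera to world coordinates). Camera axes: x right, y down, z forward; pixel columns grow to the right and rows downward; lengths in m; the calibration is good to about 2 mm. A picture is of the moment at which its call begins. There is no depth.
- robot.close_job(): hands the job in; it is judged then, once.
Trained networks look in the newest picture that a camera, given by its name, has taken for a name from the list of things; names that differ only in an ending like _2 or _b are one class to them, and where a whole thing is asked for, a point or a joint stands for the part that bears it (a point fixed in the world has none). Each returns a list of dicts, best first, with "p" (0 to 1); they miss things now and then, are a little off and sometimes report something else, mostly with a low value. They report only what shows in the picture. A call takes as long as a camera call.
- vision.trace(camera, target): "region" (384x512 bool, what is visible of it) and "location" ([row, column] in pixels, amid what is visible of it).
The state is a dict: "time_s": time; "joints": joint angles; "dq": joint speeds; "joint_efforts": joint torques, N m; "position": TCP position; "eef_rot": TCP orientation; "ft_force": force on the tool from outside, world axes, zero at the start; "moment": the same for the moment, N m; "grip_width": finger opening in m; "grasp_force": force on a finger pad.
Only numpy, scipy, OpenCV 4.12 (cv2) and the standard library are available. Lean on these libraries where they do the work, as an engineer would, in place of code of your own. Each camera call takes 0.05 s, during which the arm holds its last target. There are 200 camera calls.

TASK

The blue disinfectant bottle has toppled over: stand it upright on the open table, away from the keepers, and let go so that it stands by itself. Then take it again by its white cap and slide it upright into the empty bottle keeper (body under the yellow plate, neck along the slot) until it is fully home, and leave it standing there. Do not disturb the white bottle in the other keeper or the rack of tubes.

Things in the scene. Friction and masses are not known exactly. Their poses are not given: they have to be found in the camera images.
- blue_bottle: Blue square bottle, loose, 184 mm tall, about 0.25 kg, lying on one flat side at the start. Origin: centre of its underside; z runs along its axis towards the cap. Body 50 x 50 mm (along its x and y) from z = 0 to 115 mm, low shoulder to 121 mm, round neck 22 mm in diameter from 121 to 150 mm, round white cap 36 mm in diameter from 150 to 184 mm.
- free_keeper: Empty bottle keeper, fixed: metal frame 110 mm deep (x), 92 mm wide (y) plus 3 mm high feet 20 mm out each side. Origin: centre of its underside, z up; open front to its -x. Bay 80 mm wide, no floor (the bottle stands on the table), low back wall. Yellow top plate z = 134 to 142 mm, slot 32 mm wide along y = 0, open at the front edge (x = -55 mm), ending at x = +23 mm.
- free_keeper_home (a point): Point on the table, in the empty keeper's frame at x = +12 mm, y = 0, z = 0: where the bottle's origin is when its neck touches the end of the slot (fully home). Its axes are the keeper's.
- free_keeper_mouth (a point): Middle of the slot's open front end in the empty keeper, in its frame at x = -55 mm, y = 0, z = 138 mm.
- full_keeper: The other bottle keeper, of the same make, fixed, with the white bottle in it. Either of the two can be on the left. Same frame as the empty keeper.
- white_bottle: White bottle with a green cap, same shape and size as the blue one, loose, standing in the other keeper. Origin: centre of its underside, z up. Leave it alone.
- tube_rack: White rack of violet-capped tubes, loose, 75 x 165 mm (x, y), 85 mm tall. Origin: centre of its underside. Leave it alone.

How it is judged:
On the way, in this order (a step that is already met when the one before it is completed fails the run):
1. the blue bottle stands upright on the table (tilt under 0.1 rad), let go and at rest, its origin more than 100 mm from the home point (angle between blue_bottle's own z axis and vertical below 0.1 rad and height (world z) of blue_bottle below 0.006 m and contact force between the fingers and blue_bottle below 0.1 N and horizontal distance between blue_bottle and free_keeper_home above 0.1 m and linear speed of blue_bottle below 0.02 m/s and angular speed of blue_bottle below 0.1 rad/s), for 0.5 s.
2. the fingers hold the upright bottle by its cap (the TCP more than 140 mm above the bottle's underside), still more than 60 mm from the home point (contact force between the fingers and blue_bottle above 1 N and z of the grasp point in the frame of blue_bottle above 0.14 m and angle between blue_bottle's own z axis and vertical below 0.2 rad and horizontal distance between blue_bottle and free_keeper_home above 0.06 m), for 0.2 s.
At the end, for the whole second after the job is handed in: Blue bottle in the empty keeper: origin within 14 mm (level) of the home point, tilt under 0.08 rad, underside under 5 mm above the table, released, at rest; white bottle within 15 mm of its start, tilt under 0.15 rad; tube rack within 30 mm of its start (horizontal distance between blue_bottle and free_keeper_home below 0.014 m and angle between blue_bottle's own z axis and vertical below 0.08 rad and height (world z) of blue_bottle below 0.005 m and contact force between the fingers and blue_bottle below 0.1 N and linear speed of blue_bottle below 0.02 m/s and angular speed of blue_bottle below 0.1 rad/s and distance of white_bottle from where it was at the start of the episode below 0.015 m and angle between white_bottle's own z axis and vertical below 0.15 rad and distance of tube_rack from where it was at the start of the episode below 0.03 m); the robot touches nothing.
It fails at once if the white bottle is moved more than 15 mm or tilted more than 0.15 rad (not (distance of white_bottle from where it was at the start of the episode below 0.015 m and angle between white_bottle's own z axis and vertical below 0.15 rad)).
It fails at once if the tube rack is moved more than 30 mm (distance of tube_rack from where it was at the start of the episode above 0.03 m).
It also fails if it takes over 64 s, if anything falls off the work surface, if the arm or the gripper's body presses on something with over 40 N, if the wrist force passes 120 N, or if a joint passes its speed limit or range.

## Working session

There is one attempt and no reset: what is moved stays moved. The work goes in short steps, Python scripts to look and compute and a tool call to move; the robot and the scene stay as the last step left them, time stands still between calls to the robot, and variables do not carry over. Pictures are saved under pics/ and viewed, at most 10 in all, crops included, and the job is handed in when it is done.

Besides the shell and the picture viewer there is one more tool, called by a JSON object that holds its "method" and its "body". drive_tool: Moves the arm, as the interface text tells. Its arguments: {"type":"object","properties":{"rows":{"type":"array","items":{"type":"object","properties":{"claw":{"type":"number"},"x":{"type":"number"},"y":{"type":"number"},"z":{"type":"number"},"rx":{"type":"number"},"ry":{"type":"number"},"rz":{"type":"number"}}}},"squeeze":{"type":"number"}},"required":["rows"]}

```bash
mkdir -p pics
cat > h.py <<'E'
import numpy as np, cv2
from bench import state, vision, robot
from scipy.spatial.transform import Rotation as R
def shot(name,fn=None):
    im=vision.get_image(name)
    if fn: cv2.imwrite('pics/'+fn,im['frame'][:,:,::-1])
    return im
def ray(im,px,z):
    # px=(col,row) -> world at height z
    K=np.array(im['intrinsics']);T=np.array(im['cam_to_world'])
    d=T[:3,:3]@np.linalg.inv(K)@np.array([px[0],px[1],1.]);o=T[:3,3]
    return o+d*(z-o[2])/d[2]
def proj(im,P):
    K=np.array(im['intrinsics']);T=np.array(im['cam_to_world'])
    p=K@(T[:3,:3].T@(np.array(P)-T[:3,3]));return p[:2]/p[2]
E
python3 - <<'E'
from h import *
a=shot('top','top0.png');b=shot('scene','sc0.png')
print(np.round(a['intrinsics'],1),np.round(a['cam_to_world'],3),np.round(b['cam_to_world'],3))
for c in('top','scene'):
  for n in('blue_bottle','free_keeper','full_keeper','white_bottle','tube_rack'):
    for r in vision.trace(c,n)[:3]:
      m=r['region'].astype(np.uint8);pts=cv2.findNonZero(m)
      print(c,n,round(r['p'],2),np.round(r['location']),[np.round(v,1) for v in cv2.minAreaRect(pts)],m.sum())
s=state();print(np.round(s['position'],4),np.round(s['eef_rot'],3),np.round(R.from_rotvec(s['eef_rot']).as_matrix(),2))
im=np.hstack([a['frame'],b['frame']])
E
```

```text
[[474.2   0.  252.8]
 [  0.  474.2 187.2]
 [  0.    0.    1. ]] [[ 0.029 -0.981  0.19   0.445]
 [-0.999 -0.025  0.022 -0.025]
 [-0.017 -0.19  -0.982  1.102]
 [ 0.     0.     0.     1.   ]] [[ 0.995  0.094 -0.031  0.658]
 [ 0.099 -0.932  0.348 -0.289]
 [ 0.004 -0.35  -0.937  0.875]
 [ 0.     0.     0.     1.   ]]
top blue_bottle 0.94 [248. 174.] [array([178.4, 249.8]), array([83.5, 23.4]), np.float64(31.2)] 1654
top free_keeper 0.66 [225. 388.] [array([389.4, 227. ]), array([69. , 62.2]), np.float64(11.3)] 3384
top full_keeper 0.91 [202. 304.] [array([308.7, 202.8]), array([57.5, 59.4]), np.float64(1.1)] 2369
top white_bottle 0.85 [198. 315.] [array([315.5, 200.5]), array([33., 19.]), np.float64(90.0)] 515
top tube_rack 0.91 [128. 216.] [array([217.4, 126.7]), array([71.1, 39.4]), np.float64(4.1)] 2633
scene blue_bottle 0.8 [132. 214.] [array([211.5, 137.1]), array([24.2, 74.5]), np.float64(38.7)] 1441
scene free_keeper 0.68 [343. 210.] [array([202.2, 337.9]), array([65.5, 68.6]), np.float64(18.4)] 3419
scene full_keeper 0.88 [262. 240.] [array([236.4, 256.3]), array([56.8, 66.7]), np.float64(6.3)] 2900
scene tube_rack 0.66 [178. 327.] [array([327.1, 174.4]), array([36.3, 76.2]), np.float64(5.9)] 2578
scene tube_rack 0.17 [135. 214.] [array([210.8, 136.8]), array([25.1, 73.8]), np.float64(41.4)] 1463
[0.1852 0.5969 0.25  ] [ 3.106 -0.471 -0.   ] [[ 0.96 -0.3  -0.  ]
 [-0.3  -0.96 -0.  ]
 [-0.    0.   -1.  ]]
```

View pics/top0.png

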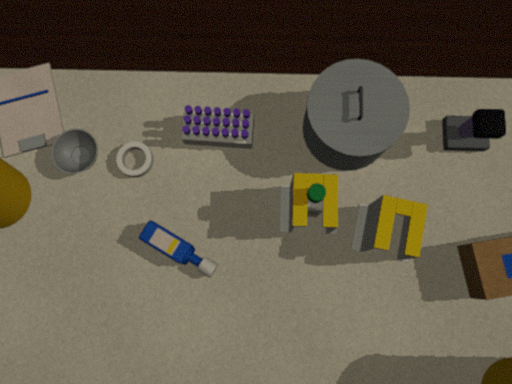

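View pics/sc0.png

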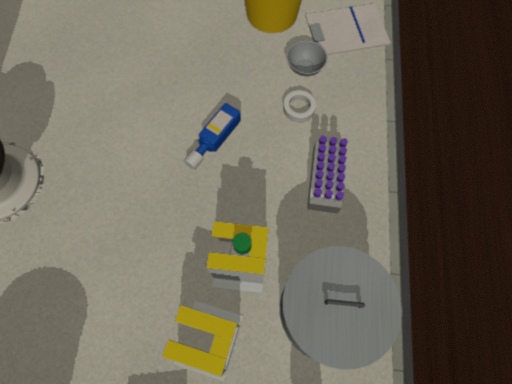

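The top view shows the blue bottle lying with its base at (147,230) and its cap at (208,267). The empty keeper is the right one, at (400,226), with its slot open downward (toward -x). I'll fit silhouettes in both views.

```bash
cat >> h.py <<'E'
from scipy.optimize import minimize
def box(x0,x1,y0,y1,z0,z1): return np.array([[x,y,z] for x in(x0,x1) for y in(y0,y1) for z in(z0,z1)])
def cyl(r,z0,z1):
    t=np.linspace(0,2*np.pi,24,endpoint=False);return np.array([[r*np.cos(a),r*np.sin(a),z] for a in t for z in(z0,z1)])
PLATE=[box(-.055,.023,.016,.046,.134,.142),box(-.055,.023,-.046,-.016,.134,.142),box(.023,.055,-.046,.046,.134,.142)]
BODY=[box(-.025,.025,-.025,.025,0,.115)]
BOT=BODY+[cyl(.011,.115,.15),cyl(.018,.15,.184)]
def render(im,parts,f):
    m=np.zeros((384,512),np.uint8)
    for p in parts:
        q=np.array([proj(im,v) for v in f(p)])
        cv2.fillConvexPoly(m,np.round(cv2.convexHull(q.astype(np.float32))*16).astype(np.int32),1,shift=4)
    return m
def fit(ims,masks,parts,fk,x0,step):
    def cost(x):
        c=0
        for im,m in zip(ims,masks):
            r=render(im,parts,lambda p:fk(x,p));c+=1-(r&m).sum()/max(1,(r|m).sum())
        return c
    x0=np.array(x0,float);best=None
    for k in range(2):
        sx=np.vstack([x0]+[x0+np.eye(len(x0))[i]*step[i]/(1+k) for i in range(len(x0))])
        o=minimize(cost,x0,method='Nelder-Mead',options=dict(initial_simplex=sx,maxiter=250));x0=o.x
    return o.x,o.fun
def upright(x,p):
    c,s=np.cos(x[2]),np.sin(x[2]);return p@np.array([[c,s,0],[-s,c,0],[0,0,1]])+[x[0],x[1],0]
def lying(x,p): # x,y of base centre, yaw of axis
    a=np.array([np.cos(x[2]),np.sin(x[2]),0]);n=np.array([-a[1],a[0],0])
    return p[:,2:]*a+p[:,:1]*n+p[:,1:2]*[0,0,1]+[x[0],x[1],.025]
def yellow(im,roi):
    h=cv2.cvtColor(im['frame'],cv2.COLOR_RGB2HSV);m=cv2.inRange(h,(18,150,70),(35,255,255))//255
    z=np.zeros_like(m);c0,c1,r0,r1=roi;z[r0:r1,c0:c1]=m[r0:r1,c0:c1];return z
E
python3 - <<'E'
from h import *
a=shot('top');ma=vision.trace('top','blue_bottle')[0]['region'].astype(np.uint8)
b=shot('scene');mb=vision.trace('scene','blue_bottle')[0]['region'].astype(np.uint8)
p0=ray(a,(147,232),.025);p1=ray(a,(210,267),.025);d=p1-p0
x0=[p0[0],p0[1],np.arctan2(d[1],d[0])];print(x0,np.linalg.norm(d))
for I,M in(([a,b],[ma,mb]),([a],[ma])): print('bottle',fit(I,M,BOT,lying,x0,[.01,.01,.1]))
for n,ra,rb in(('free',(365,440,180,270),(155,245,300,383)),('full',(285,345,165,235),(200,275,215,280))):
    ya=yellow(a,ra);yb=yellow(b,rb);c=cv2.moments(ya,True);w=ray(a,(c['m10']/c['m00'],c['m01']/c['m00']),.142)
    for I,M in(([a,b],[ya,yb]),([a],[ya])): print(n,w[:2],fit(I,M,PLATE,upright,[w[0],w[1],-.1],[.01,.01,.1]))
s=shot('wrist')
print(np.round(s['cam_to_world'],3),np.round(s['intrinsics'],0))
E
```

```text
Traceback (most recent call last):
IndexError: list index out of range
```

```bash
cat >> h.py <<'E'
def mask(cam,name):
    for _ in range(4):
        im=shot(cam);r=vision.trace(cam,name)
        if r and r[0]['p']>.4: return im,r[0]['region'].astype(np.uint8)
    return im,None
E
python3 - <<'E'
from h import *
a,ma=mask('top','blue_bottle');b,mb=mask('scene','blue_bottle')
p0=ray(a,(147,232),.025);p1=ray(a,(210,267),.025);d=p1-p0
x0=[p0[0],p0[1],np.arctan2(d[1],d[0])];print(x0,np.linalg.norm(d),ma is None,mb is None)
for I,M in(([a,b],[ma,mb]),([a],[ma])): print('bottle',fit(I,M,BOT,lying,x0,[.01,.01,.1]))
for n,ra,rb in(('free',(365,440,180,270),(155,245,300,383)),('full',(285,345,165,235),(200,275,215,280))):
    ya=yellow(a,ra);yb=yellow(b,rb);c=cv2.moments(ya,True);w=ray(a,(c['m10']/c['m00'],c['m01']/c['m00']),.142)
    for I,M in(([a,b],[ya,yb]),([a],[ya])): print(n,w[:2],fit(I,M,PLATE,upright,[w[0],w[1],-.1],[.01,.01,.1]))
s=shot('wrist')
print(np.round(s['cam_to_world'],3),np.round(s['intrinsics'],0),state()['time_s'])
E
```

```text
[np.float64(0.5433733533050987), np.float64(0.23719779535267044), np.float64(-2.038952901678268)] 0.16521279636994438 False False
bottle (array([ 0.5494481 ,  0.24213787, -2.06730148]), np.float64(0.24438743085005588))
bottle (array([ 0.54716669,  0.23935838, -2.06631265]), np.float64(0.13168487636572745))
free [ 0.56415908 -0.30458959] (array([ 0.56084048, -0.3038833 , -0.17714213]), np.float64(0.20883500723451265))
free [ 0.56415908 -0.30458959] (array([ 0.56035987, -0.30482636, -0.20681908]), np.float64(0.09467174119885824))
full [ 0.61184412 -0.13112965] (array([ 0.6087277 , -0.13136035, -0.0080546 ]), np.float64(0.28669376841645744))
full [ 0.61184412 -0.13112965] (array([ 0.60839898, -0.13077869, -0.00575966]), np.float64(0.12360122075279756))
[[-0.296 -0.912 -0.285  0.259]
 [-0.955  0.282  0.089  0.575]
 [-0.     0.299 -0.954  0.373]
 [ 0.     0.     0.     1.   ]] [[345.   0. 250.]
 [  0. 345. 190.]
 [  0.   0.   1.]] 0.95
```

```bash
cat >> h.py <<'E'
def plan(P,Rt,N,R0=None,P0=None):
    s=state();P0=np.array(s['position']) if P0 is None else P0
    R0=R.from_rotvec(s['eef_rot']) if R0 is None else R0
    w=(R0.inv()*Rt).as_rotvec()/N
    A=sum(((R0*R.from_rotvec(w*k)).as_matrix() for k in range(N)))
    d=np.linalg.solve(A,np.array(P)-P0)
    print('N',N,'shift cm',np.round(d*100,2),'rot deg',np.round(np.degrees(w),2),'|',round(np.linalg.norm(d)*1000,1),round(np.degrees(np.linalg.norm(w)),2))
    print('  path',[tuple(np.round(P0+sum((R0*R.from_rotvec(w*k)).as_matrix() for k in range(n))@d,2)) for n in range(4,N+1,4)])
def tool(yaw,tilt=0): # tool x heading yaw (horizontal part), tilt about tool y deg
    return R.from_euler('z',yaw)*R.from_euler('x',np.pi)*R.from_euler('y',np.radians(tilt))
def st():
    s=state();r=R.from_rotvec(s['eef_rot']).as_matrix();print('t',s['time_s'],'P',np.round(s['position'],4),'q',np.round(s['joints'],2),'w',round(s['grip_width'],4),'g',s['grasp_force'],'F',np.round(s['ft_force'],1))
    print('x',np.round(r[:,0],3),'y',np.round(r[:,1],3),'z',np.round(r[:,2],3))
E
python3 - <<'E'
from h import *
a=-2.067;av=np.array([np.cos(a),np.sin(a),0]);base=np.array([.548,.241,.025]);cap=base+.168*av
Rt=tool(a,-45);z=Rt.as_matrix()[:,2];print(cap,z,Rt.as_matrix()[:,1])
pre=cap-.12*z;print(pre)
plan(pre,Rt,20);st()
E
```

```text
[0.4680168  0.09326142 0.025     ] [ 0.33664682  0.62182708 -0.70710678] [-8.79396290e-01  4.76090502e-01  1.66533454e-16]
[0.42761918 0.01864217 0.10985281]
N 20 shift cm [ 3.65  0.31 -0.69] rot deg [ 1.97 -1.62  4.77] | 37.2 5.41
  path [(np.float64(0.31), np.float64(0.52), np.float64(0.27)), (np.float64(0.41), np.float64(0.41), np.float64(0.27)), (np.float64(0.46), np.float64(0.28), np.float64(0.24)), (np.float64(0.47), np.float64(0.14), np.float64(0.18)), (np.float64(0.43), np.float64(0.02), np.float64(0.11))]
t 0.95 P [0.1851 0.5969 0.25  ] q [ 1.53  0.38  0.01 -0.   -1.19 -0.26] w 0.0851 g 0.0 F [-0.3  0.1 -0.6]
x [ 0.955 -0.296 -0.   ] y [-0.296 -0.955  0.   ] z [-0. -0. -1.]
```

{"method": "drive_tool", "body": {"rows": [{"x": 3.65, "y": 0.31, "z": -0.69, "rx": 1.97, "ry": -1.62, "rz": 4.77, "claw": 8.5}, {"x": 3.65, "y": 0.31, "z": -0.69, "rx": 1.97, "ry": -1.62, "rz": 4.77}, {"x": 3.65, "y": 0.31, "z": -0.69, "rx": 1.97, "ry": -1.62, "rz": 4.77}, {"x": 3.65, "y": 0.31, "z": -0.69, "rx": 1.97, "ry": -1.62, "rz": 4.77}, {"x": 3.65, "y": 0.31, "z": -0.69, "rx": 1.97, "ry": -1.62, "rz": 4.77}]}}

```text
invalid input at $.rows[1]: expected keys claw, x, y, z, rx, ry, rz
```

{"method": "drive_tool", "body": {"rows": [{"x": 3.65, "y": 0.31, "z": -0.69, "rx": 1.97, "ry": -1.62, "rz": 4.77}, {"x": 3.65, "y": 0.31, "z": -0.69, "rx": 1.97, "ry": -1.62, "rz": 4.77}, {"x": 3.65, "y": 0.31, "z": -0.69, "rx": 1.97, "ry": -1.62, "rz": 4.77}, {"x": 3.65, "y": 0.31, "z": -0.69, "rx": 1.97, "ry": -1.62, "rz": 4.77}, {"x": 3.65, "y": 0.31, "z": -0.69, "rx": 1.97, "ry": -1.62, "rz": 4.77}]}}

```text
invalid input at $.rows[0]: expected keys claw, x, y, z, rx, ry, rz
```

```bash
cat > p1.py <<'E'
import sys
from h import *
a=-2.067;av=np.array([np.cos(a),np.sin(a),0]);base=np.array([.548,.241,.025]);cap=base+.168*av
Rt=tool(a,-45);z=Rt.as_matrix()[:,2]
pre=cap-.12*z;st()
plan(pre,Rt,int(sys.argv[1]))
E
python3 p1.py 10
```

```text
t 0.95 P [0.1851 0.5969 0.25  ] q [ 1.53  0.38  0.01 -0.   -1.19 -0.26] w 0.0851 g 0.0 F [-0.3  0.1 -0.6]
x [ 0.955 -0.296 -0.   ] y [-0.296 -0.955  0.   ] z [-0. -0. -1.]
N 10 shift cm [ 7.27  0.95 -1.25] rot deg [ 3.95 -3.24  9.54] | 74.4 10.82
  path [(np.float64(0.41), np.float64(0.41), np.float64(0.27)), (np.float64(0.47), np.float64(0.14), np.float64(0.18))]
```

All keys are needed in each row.

{"method": "drive_tool", "body": {"rows": [{"claw": 8.5, "x": 3.65, "y": 0.31, "z": -0.69, "rx": 1.97, "ry": -1.62, "rz": 4.77}, {"claw": 8.5, "x": 3.65, "y": 0.31, "z": -0.69, "rx": 1.97, "ry": -1.62, "rz": 4.77}, {"claw": 8.5, "x": 3.65, "y": 0.31, "z": -0.69, "rx": 1.97, "ry": -1.62, "rz": 4.77}, {"claw": 8.5, "x": 3.65, "y": 0.31, "z": -0.69, "rx": 1.97, "ry": -1.62, "rz": 4.77}, {"claw": 8.5, "x": 3.65, "y": 0.31, "z": -0.69, "rx": 1.97, "ry": -1.62, "rz": 4.77}]}}

```text
time_s: 1.37
position: [0.3421, 0.4988, 0.2723]
eef_rot: [-2.754, 1.04, 0.168]
ft_force: [1.4, 0.6, 0.8]
grip_width: 0.085
grasp_force: 0.0
```

{"method": "drive_tool", "body": {"rows": [{"claw": 8.5, "x": 3.65, "y": 0.31, "z": -0.69, "rx": 1.97, "ry": -1.62, "rz": 4.77}, {"claw": 8.5, "x": 3.65, "y": 0.31, "z": -0.69, "rx": 1.97, "ry": -1.62, "rz": 4.77}, {"claw": 8.5, "x": 3.65, "y": 0.31, "z": -0.69, "rx": 1.97, "ry": -1.62, "rz": 4.77}, {"claw": 8.5, "x": 3.65, "y": 0.31, "z": -0.69, "rx": 1.97, "ry": -1.62, "rz": 4.77}, {"claw": 8.5, "x": 3.65, "y": 0.31, "z": -0.69, "rx": 1.97, "ry": -1.62, "rz": 4.77}]}}

```text
time_s: 1.78
position: [0.4444, 0.3451, 0.2565]
eef_rot: [-2.308, 1.496, 0.309]
ft_force: [-0.1, -0.3, -0.6]
grip_width: 0.085
grasp_force: 0.0
```

```bash
python3 p1.py 10
```

```text
t 1.7833 P [0.4444 0.3451 0.2565] q [ 0.78  0.18 -0.19 -0.37 -0.91 -0.18] w 0.085 g 0.0 F [-0.1 -0.3 -0.6]
x [ 0.411 -0.83  -0.377] y [-0.911 -0.366 -0.188] z [ 0.018  0.421 -0.907]
N 10 shift cm [ 3.64  0.32 -0.67] rot deg [ 1.96 -1.61  4.75] | 37.1 5.38
  path [(np.float64(0.47), np.float64(0.21), np.float64(0.21)), (np.float64(0.45), np.float64(0.08), np.float64(0.15))]
```

{"method": "drive_tool", "body": {"rows": [{"claw": 8.5, "x": 3.64, "y": 0.32, "z": -0.67, "rx": 1.96, "ry": -1.61, "rz": 4.75}, {"claw": 8.5, "x": 3.64, "y": 0.32, "z": -0.67, "rx": 1.96, "ry": -1.61, "rz": 4.75}, {"claw": 8.5, "x": 3.64, "y": 0.32, "z": -0.67, "rx": 1.96, "ry": -1.61, "rz": 4.75}, {"claw": 8.5, "x": 3.64, "y": 0.32, "z": -0.67, "rx": 1.96, "ry": -1.61, "rz": 4.75}, {"claw": 8.5, "x": 3.64, "y": 0.32, "z": -0.67, "rx": 1.96, "ry": -1.61, "rz": 4.75}]}}

```text
time_s: 2.2
position: [0.4737, 0.1722, 0.2001]
eef_rot: [-1.796, 1.841, 0.422]
ft_force: [0.7, -0.6, -1.3]
grip_width: 0.0852
grasp_force: 0.0
```

{"method": "drive_tool", "body": {"rows": [{"claw": 8.5, "x": 3.64, "y": 0.32, "z": -0.67, "rx": 1.96, "ry": -1.61, "rz": 4.75}, {"claw": 8.5, "x": 3.64, "y": 0.32, "z": -0.67, "rx": 1.96, "ry": -1.61, "rz": 4.75}, {"claw": 8.5, "x": 3.64, "y": 0.32, "z": -0.67, "rx": 1.96, "ry": -1.61, "rz": 4.75}, {"claw": 8.5, "x": 3.64, "y": 0.32, "z": -0.67, "rx": 1.96, "ry": -1.61, "rz": 4.75}, {"claw": 8.5, "x": 3.64, "y": 0.32, "z": -0.67, "rx": 1.96, "ry": -1.61, "rz": 4.75}]}}

```text
time_s: 2.62
position: [0.4283, 0.0178, 0.11]
eef_rot: [-1.239, 2.077, 0.508]
ft_force: [0.7, -1.7, -0.7]
grip_width: 0.0852
grasp_force: 0.0
```

```bash
cat > p2.py <<'E'
from h import *
a=-2.067;av=np.array([np.cos(a),np.sin(a),0]);base=np.array([.548,.241,.025]);cap=base+.168*av
Rt=tool(a,-45);st();im=shot('wrist','w1.png')
print('cap expected px',proj(im,cap),proj(im,base+.184*av))
plan(cap,Rt,5)
E
python3 p2.py
```

```text
t 2.6167 P [0.4283 0.0178 0.11  ] q [-0.23  0.28 -0.49 -1.07 -0.89  0.48] w 0.0852 g 0.0 F [ 0.7 -1.7 -0.7]
x [-0.335 -0.624 -0.706] y [-0.879  0.477 -0.004] z [ 0.339  0.619 -0.708]
cap expected px [251.89194686 190.75865221] [252.01938416 180.14775999]
N 5 shift cm [-0.19 -0.02  2.44] rot deg [-0.03 -0.08 -0.17] | 24.4 0.19
  path [(np.float64(0.46), np.float64(0.08), np.float64(0.04))]
```

View pics/w1.png

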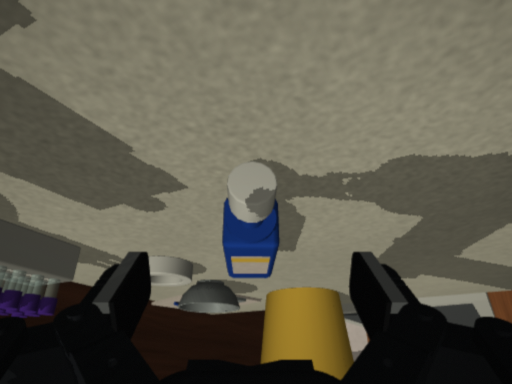

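The wrist view shows the cap at (252,188), matching the prediction of (252,191). I'm moving in and closing.

{"method": "drive_tool", "body": {"rows": [{"claw": 8.5, "x": -0.19, "y": -0.02, "z": 2.44, "rx": 0, "ry": -0.1, "rz": -0.2}, {"claw": 8.5, "x": -0.19, "y": -0.02, "z": 2.44, "rx": 0, "ry": -0.1, "rz": -0.2}, {"claw": 8.5, "x": -0.19, "y": -0.02, "z": 2.44, "rx": 0, "ry": -0.1, "rz": -0.2}, {"claw": 8.5, "x": -0.19, "y": -0.02, "z": 2.44, "rx": 0, "ry": -0.1, "rz": -0.2}, {"claw": 8.5, "x": -0.19, "y": -0.02, "z": 2.44, "rx": 0, "ry": -0.1, "rz": -0.2}]}}

```text
time_s: 3.08
position: [0.4733, 0.1015, 0.0297]
eef_rot: [-1.257, 2.057, 0.507]
ft_force: [0.5, 0.6, 0.7]
grip_width: 0.0855
grasp_force: 0.0
```

{"method": "drive_tool", "body": {"squeeze": 60, "rows": [{"claw": 2, "x": 0, "y": 0, "z": 0, "rx": 0, "ry": 0, "rz": 0}, {"claw": 2, "x": 0, "y": 0, "z": 0, "rx": 0, "ry": 0, "rz": 0}, {"claw": 2, "x": 0, "y": 0, "z": 0, "rx": 0, "ry": 0, "rz": 0}, {"claw": 2, "x": 0, "y": 0, "z": 0, "rx": 0, "ry": 0, "rz": 0}, {"claw": 2, "x": 0, "y": 0, "z": 0, "rx": 0, "ry": 0, "rz": 0}]}}

```text
time_s: 3.5
position: [0.4726, 0.1005, 0.0314]
eef_rot: [-1.256, 2.056, 0.506]
ft_force: [-0.3, -0.8, 1.5]
grip_width: 0.0343
grasp_force: 59.4
```

{"method": "drive_tool", "body": {"rows": [{"claw": 2, "x": 0, "y": 0, "z": 0, "rx": 0, "ry": 0, "rz": 0}, {"claw": 2, "x": 0, "y": 0, "z": 0, "rx": 0, "ry": 0, "rz": 0}, {"claw": 2, "x": 0, "y": 0, "z": 0, "rx": 0, "ry": 0, "rz": 0}]}}

```text
time_s: 3.75
position: [0.4726, 0.1004, 0.031]
eef_rot: [-1.256, 2.057, 0.507]
ft_force: [-1.5, -3.5, 5.9]
grip_width: 0.0341
grasp_force: 59.5
```

Run:
```python
from h import *
st();s=state();P=np.array(s['position'])
a=-2.067;av=np.array([np.cos(a),np.sin(a),0])
plan(P+[0,0,.20],tool(a,-45),5)
# then rotate to +45 with yaw unchanged; stand at (0.44,0.08)
plan([.44,.08,.25],tool(a,45),15,tool(a,-45),P+[0,0,.2])
```

```text
t 3.75 P [0.4726 0.1004 0.031 ] q [-0.08  0.49 -0.47 -1.31 -0.74  0.68] w 0.0341 g 59.50878918170929 F [-1.5 -3.5  5.9]
x [-0.316 -0.628 -0.711] y [-0.887  0.462 -0.015] z [ 0.338  0.626 -0.703]
N 5 shift cm [-2.84 -0.04 -2.82] rot deg [0.01 0.07 0.25] | 40.0 0.26
  path [(np.float64(0.47), np.float64(0.1), np.float64(0.19))]
N 15 shift cm [ 0.24  0.13 -0.15] rot deg [0. 6. 0.] | 3.1 6.0
  path [(np.float64(0.46), np.float64(0.09), np.float64(0.23)), (np.float64(0.45), np.float64(0.09), np.float64(0.23)), (np.float64(0.45), np.float64(0.08), np.float64(0.24))]
```

{"method": "drive_tool", "body": {"rows": [{"claw": 2, "x": -1.4, "y": 0, "z": -1.4, "rx": 0, "ry": 0, "rz": 0}, {"claw": 2, "x": -1.4, "y": 0, "z": -1.4, "rx": 0, "ry": 0, "rz": 0}, {"claw": 2, "x": -1.4, "y": 0, "z": -1.4, "rx": 0, "ry": 0, "rz": 0}, {"claw": 2, "x": -1.4, "y": 0, "z": -1.4, "rx": 0, "ry": 0, "rz": 0}, {"claw": 2, "x": -1.4, "y": 0, "z": -1.4, "rx": 0, "ry": 0, "rz": 0}]}}

```text
time_s: 4.17
position: [0.4702, 0.1007, 0.1293]
eef_rot: [-1.256, 2.06, 0.508]
ft_force: [-0.1, 0.6, -2.7]
grip_width: 0.034
grasp_force: 60.6
```

```bash
cat > p3.py <<'E'
import sys
from h import *
st();plan([.44,.10,.22],tool(-2.067,45),int(sys.argv[1]))
E
python3 p3.py 15;python3 - <<'E'
from h import *
shot('scene','sc1.png')
E
```

```text
t 4.1667 P [0.4702 0.1007 0.1293] q [-0.    0.26 -0.44 -1.09 -0.78  0.31] w 0.034 g 60.58839797973633 F [-0.1  0.6 -2.7]
x [-0.319 -0.629 -0.709] y [-0.886  0.463 -0.012] z [ 0.336  0.625 -0.705]
N 15 shift cm [ 0.07  0.17 -0.68] rot deg [-0.05  6.01  0.06] | 7.0 6.01
  path [(np.float64(0.46), np.float64(0.09), np.float64(0.15)), (np.float64(0.45), np.float64(0.08), np.float64(0.17)), (np.float64(0.44), np.float64(0.09), np.float64(0.2))]
```

View pics/sc1.png

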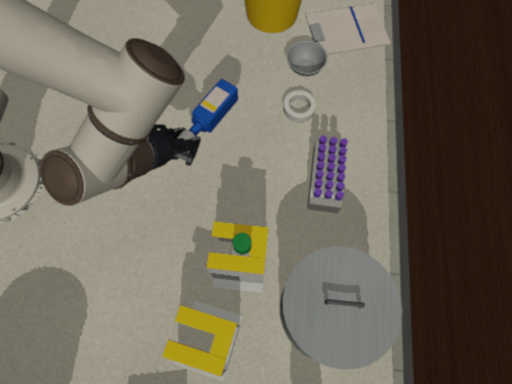

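The bottle is held off the table, with its body at about (215,105) in the scene view. Next I'm rotating it upright.

{"method": "drive_tool", "body": {"rows": [{"claw": 2, "x": 0.07, "y": 0.17, "z": -0.68, "rx": 0, "ry": 6, "rz": 0}, {"claw": 2, "x": 0.07, "y": 0.17, "z": -0.68, "rx": 0, "ry": 6, "rz": 0}, {"claw": 2, "x": 0.07, "y": 0.17, "z": -0.68, "rx": 0, "ry": 6, "rz": 0}, {"claw": 2, "x": 0.07, "y": 0.17, "z": -0.68, "rx": 0, "ry": 6, "rz": 0}, {"claw": 2, "x": 0.07, "y": 0.17, "z": -0.68, "rx": 0, "ry": 6, "rz": 0}]}}

```text
time_s: 4.63
position: [0.4514, 0.0865, 0.1479]
eef_rot: [-1.478, 2.429, 0.249]
ft_force: [-1.2, -1.1, -4.3]
grip_width: 0.0342
grasp_force: 60.6
```

{"method": "drive_tool", "body": {"rows": [{"claw": 2, "x": 0.07, "y": 0.17, "z": -0.68, "rx": 0, "ry": 6, "rz": 0}, {"claw": 2, "x": 0.07, "y": 0.17, "z": -0.68, "rx": 0, "ry": 6, "rz": 0}, {"claw": 2, "x": 0.07, "y": 0.17, "z": -0.68, "rx": 0, "ry": 6, "rz": 0}, {"claw": 2, "x": 0.07, "y": 0.17, "z": -0.68, "rx": 0, "ry": 6, "rz": 0}, {"claw": 2, "x": 0.07, "y": 0.17, "z": -0.68, "rx": 0, "ry": 6, "rz": 0}]}}

```text
time_s: 5.05
position: [0.4401, 0.0835, 0.1811]
eef_rot: [1.548, -2.544, 0.149]
ft_force: [-0.1, -0.3, -2.9]
grip_width: 0.0339
grasp_force: 60.5
```

```bash
python3 p3.py 5;python3 - <<'E'
from h import *
a=shot('scene');w=shot('top');v=shot('wrist')
cv2.imwrite('pics/c1.png',np.hstack([cv2.resize(a['frame'][50:200,120:320],(400,300)),cv2.resize(v['frame'],(400,300))])[:,:,::-1])
E
```

```text
t 5.05 P [0.4401 0.0835 0.1811] q [ 0.61  0.21 -0.48  0.1  -1.04 -1.15] w 0.0339 g 60.461697578430176 F [-0.1 -0.3 -2.9]
x [-0.452 -0.872  0.187] y [-0.888  0.459 -0.002] z [-0.084 -0.167 -0.982]
N 5 shift cm [ 0.06  0.16 -0.84] rot deg [-0.13  6.84  0.18] | 8.6 6.85
  path [(np.float64(0.44), np.float64(0.1), np.float64(0.21))]
```

View pics/c1.png

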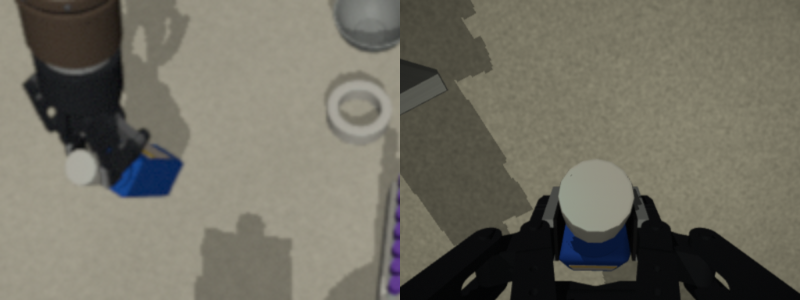

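The cap is between the fingers at (249,247) in wrist pixels, and the bottle is tilted partway. I'll finish the rotation and then estimate the bottle's tilt.

{"method": "drive_tool", "body": {"rows": [{"claw": 2, "x": 0.06, "y": 0.16, "z": -0.84, "rx": 0, "ry": 6, "rz": 0}, {"claw": 2, "x": 0.06, "y": 0.16, "z": -0.84, "rx": 0, "ry": 6, "rz": 0}, {"claw": 2, "x": 0.06, "y": 0.16, "z": -0.84, "rx": 0, "ry": 6, "rz": 0}, {"claw": 2, "x": 0, "y": 0, "z": 0, "rx": 0, "ry": 0, "rz": 0}]}}

```text
time_s: 5.53
position: [0.4404, 0.0922, 0.2045]
eef_rot: [1.402, -2.302, 0.358]
ft_force: [0.7, 1.1, -3.6]
grip_width: 0.034
grasp_force: 60.4
```

```bash
cat >> h.py <<'E'
def blue(im):
    h=cv2.cvtColor(im['frame'],cv2.COLOR_RGB2HSV);return cv2.inRange(h,(105,150,30),(125,255,255))//255
def held(x,p,P,Rm): # x: s(m along bottle at TCP), ang: bottle axis = cos*(-z_tool)... from tool -z toward tool x
    ax=-Rm[:,2]*np.cos(x[1])+Rm[:,0]*np.sin(x[1]);n=Rm[:,1];m=np.cross(ax,n)
    return P+(p[:,2:]-x[0])*ax+p[:,:1]*n+p[:,1:2]*m
E
cat > p4.py <<'E'
from h import *
s=state();P=np.array(s['position']);Rm=R.from_rotvec(s['eef_rot']).as_matrix()
st();ims={c:shot(c) for c in('scene','wrist','top')}
cv2.imwrite('pics/c2.png',np.hstack([cv2.resize(ims['scene']['frame'][50:200,120:320],(400,300)),cv2.resize(ims['wrist']['frame'],(400,300))])[:,:,::-1])
for cs in(['scene'],['wrist'],['top'],['scene','wrist','top']):
    M=[]
    for c in cs:
        m=blue(ims[c])
        q=proj(ims[c],P-[0,0,.1]);z=np.zeros_like(m);r=130 if c=='wrist' else 55
        y,x=int(q[1]),int(q[0]);z[max(0,y-r):max(0,y+r),max(0,x-r):max(0,x+r)]=m[max(0,y-r):max(0,y+r),max(0,x-r):max(0,x+r)];M.append(z)
    best=min((fit([ims[c] for c in cs],M,BODY,lambda x,p:held(x,p,P,Rm),[.162,g],[.01,.2]) for g in(0,.4,.8)),key=lambda t:t[1])
    x=best[0];ax=-Rm[:,2]*np.cos(x[1])+Rm[:,0]*np.sin(x[1])
    print(cs,[int(m.sum()) for m in M],np.round(x,3),round(best[1],3),'axis',np.round(ax,3),'tilt in a',np.degrees(np.arcsin(ax@[-.476,-.879,0])),'base',np.round(P-x[0]*ax,3))
E
python3 p4.py
```

```text
t 5.5333 P [0.4404 0.0922 0.2045] q [ 0.69  0.32 -0.38  0.2  -1.34 -1.26] w 0.034 g 60.38135290145874 F [ 0.7  1.1 -3.6]
x [-0.404 -0.781  0.477] y [-0.889  0.458 -0.002] z [-0.217 -0.425 -0.879]
['scene'] [603] [0.201 0.758] 0.394 axis [-0.119 -0.228  0.966] tilt in a 14.916007319156867 base [0.464 0.138 0.01 ]
['wrist'] [3071] [0.202 0.692] 0.574 axis [-0.09  -0.171  0.981] tilt in a 11.15664578191466 base [0.459 0.127 0.007]
['top'] [124] [0.198 0.627] 0.827 axis [-0.061 -0.114  0.992] tilt in a 7.409480083106371 base [0.452 0.115 0.008]
['scene', 'wrist', 'top'] [603, 3071, 124] [0.201 0.73 ] 1.837 axis [-0.107 -0.204  0.973] tilt in a 13.337751234145648 base [0.462 0.133 0.009]
```

View pics/c2.png

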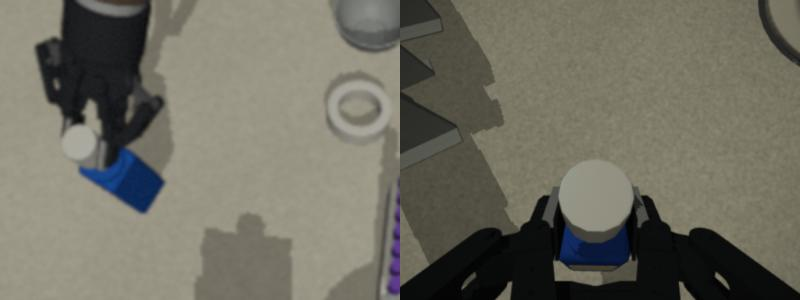

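The wrist view is unchanged, so there's no slip in the grip, and about 14° remain to upright. I'm turning the rest and lowering it close to the table.

{"method": "drive_tool", "body": {"rows": [{"claw": 2, "x": 0, "y": 0, "z": 0, "rx": 0, "ry": 4.7, "rz": 0}, {"claw": 2, "x": 0, "y": 0, "z": 0, "rx": 0, "ry": 4.7, "rz": 0}, {"claw": 2, "x": 0, "y": 0, "z": 0, "rx": 0, "ry": 4.7, "rz": 0}, {"claw": 2, "x": -0.95, "y": 0, "z": 1.05, "rx": 0, "ry": 0, "rz": 0}, {"claw": 2, "x": -0.95, "y": 0, "z": 1.05, "rx": 0, "ry": 0, "rz": 0}]}}

```text
time_s: 6.1
position: [0.4395, 0.0904, 0.1766]
eef_rot: [1.28, -2.108, 0.498]
ft_force: [-0.5, -0.8, -2.6]
grip_width: 0.0342
grasp_force: 60.7
```

{"method": "drive_tool", "body": {"rows": [{"claw": 2, "x": 0, "y": 0, "z": 0, "rx": 0, "ry": 0, "rz": 0}]}}

```text
time_s: 6.18
position: [0.4379, 0.0892, 0.1754]
eef_rot: [1.277, -2.103, 0.497]
ft_force: [-0.5, -0.9, -3.5]
grip_width: 0.0342
grasp_force: 60.8
```

```bash
python3 p4.py
```

```text
t 6.1833 P [0.4379 0.0892 0.1754] q [ 0.72  0.46 -0.37  0.25 -1.45 -1.32] w 0.0342 g 60.82700729370117 F [-0.5 -0.9 -3.5]
x [-0.34  -0.653  0.677] y [-0.887  0.462  0.   ] z [-0.313 -0.6   -0.736]
['scene'] [642] [0.181 0.798] 0.424 axis [-0.025 -0.048  0.999] tilt in a 3.112374985572842 base [ 0.442  0.098 -0.006]
['wrist'] [3135] [0.206 0.708] 0.569 axis [0.017 0.031 0.999] tilt in a -2.040410559235584 base [ 0.434  0.083 -0.031]
['top'] [149] [0.23 0.78] 0.779 axis [-0.016 -0.032  0.999] tilt in a 2.0776426712216067 base [ 0.442  0.097 -0.054]
['scene', 'wrist', 'top'] [642, 3135, 149] [0.198 0.781] 1.84 axis [-0.017 -0.034  0.999] tilt in a 2.1546001225784 base [ 0.441  0.096 -0.022]
```

{"method": "drive_tool", "body": {"rows": [{"claw": 2, "x": -0.2, "y": 0, "z": 0.22, "rx": 0, "ry": 0, "rz": 0}, {"claw": 2, "x": -0.2, "y": 0, "z": 0.22, "rx": 0, "ry": 0, "rz": 0}, {"claw": 2, "x": 0, "y": 0, "z": 0, "rx": 0, "ry": 0, "rz": 0}]}}

```text
time_s: 6.58
position: [0.4395, 0.0905, 0.1717]
eef_rot: [1.279, -2.106, 0.501]
ft_force: [0.4, 0.5, -2.1]
grip_width: 0.0342
grasp_force: 60.7
```

{"method": "drive_tool", "body": {"rows": [{"claw": 2, "x": -0.15, "y": 0, "z": 0.16, "rx": 0, "ry": 0, "rz": 0}, {"claw": 2, "x": -0.15, "y": 0, "z": 0.16, "rx": 0, "ry": 0, "rz": 0}, {"claw": 2, "x": 0, "y": 0, "z": 0, "rx": 0, "ry": 0, "rz": 0}]}}

```text
time_s: 6.83
position: [0.4395, 0.0907, 0.167]
eef_rot: [1.279, -2.104, 0.501]
ft_force: [0.3, 0.5, -3.1]
grip_width: 0.034
grasp_force: 60.7
```

{"method": "drive_tool", "body": {"rows": [{"claw": 2, "x": -0.14, "y": 0, "z": 0.15, "rx": 0, "ry": 0, "rz": 0}, {"claw": 2, "x": 0, "y": 0, "z": 0, "rx": 0, "ry": 0, "rz": 0}]}}

```text
time_s: 7.0
position: [0.4396, 0.0907, 0.165]
eef_rot: [1.279, -2.104, 0.502]
ft_force: [-1.1, 0.1, -2.8]
grip_width: 0.034
grasp_force: 60.7
```

{"method": "drive_tool", "body": {"rows": [{"claw": 2, "x": -0.14, "y": 0, "z": 0.15, "rx": 0, "ry": 0, "rz": 0}, {"claw": 2, "x": 0, "y": 0, "z": 0, "rx": 0, "ry": 0, "rz": 0}]}}

```text
time_s: 7.17
position: [0.4399, 0.0907, 0.1635]
eef_rot: [1.279, -2.104, 0.503]
ft_force: [0.2, 0.2, -0.2]
grip_width: 0.0344
grasp_force: 61.0
```

{"method": "drive_tool", "body": {"rows": [{"claw": 2, "x": -0.14, "y": 0, "z": 0.15, "rx": 0, "ry": 0, "rz": 0}, {"claw": 2, "x": 0, "y": 0, "z": 0, "rx": 0, "ry": 0, "rz": 0}]}}

```text
time_s: 7.33
position: [0.4403, 0.0905, 0.1633]
eef_rot: [1.279, -2.102, 0.505]
ft_force: [-0.0, 1.2, 7.1]
grip_width: 0.0345
grasp_force: 61.2
```

{"method": "drive_tool", "body": {"squeeze": 20, "rows": [{"claw": 2, "x": 0, "y": 0, "z": 0, "rx": 0, "ry": 0, "rz": 0}, {"claw": 4, "x": 0, "y": 0, "z": 0, "rx": 0, "ry": 0, "rz": 0}, {"claw": 5, "x": 0, "y": 0, "z": 0, "rx": 0, "ry": 0, "rz": 0}, {"claw": 8.5, "x": 0, "y": 0, "z": 0, "rx": 0, "ry": 0, "rz": 0}, {"claw": 8.5, "x": 0, "y": 0, "z": 0, "rx": 0, "ry": 0, "rz": 0}]}}

```text
time_s: 7.75
position: [0.4396, 0.0906, 0.1611]
eef_rot: [1.279, -2.104, 0.502]
ft_force: [-0.6, 0.2, -0.1]
grip_width: 0.0719
grasp_force: 0.0
```

{"method": "drive_tool", "body": {"rows": [{"claw": 8.5, "x": 0, "y": 0, "z": 0, "rx": 0, "ry": 0, "rz": 0}, {"claw": 8.5, "x": 0, "y": 0, "z": -2, "rx": 0, "ry": 0, "rz": 0}, {"claw": 8.5, "x": 0, "y": 0, "z": -3, "rx": 0, "ry": 0, "rz": 0}, {"claw": 8.5, "x": 0, "y": 0, "z": -3, "rx": 0, "ry": 0, "rz": 0}, {"claw": 8.5, "x": 0, "y": 0, "z": -3, "rx": 0, "ry": 0, "rz": 0}]}}

```text
time_s: 8.17
position: [0.4738, 0.1573, 0.2432]
eef_rot: [1.279, -2.104, 0.502]
ft_force: [1.5, 0.3, -0.8]
grip_width: 0.0851
grasp_force: 0.0
```

```bash
cat > p5.py <<'E'
from h import *
st()
v=shot('wrist','w5.png')
a,ma=mask('top','blue_bottle');b,mb=mask('scene','blue_bottle')
for im,m in((a,ma),(b,mb)):
    if m is not None: print(m.sum(),cv2.boundingRect(cv2.findNonZero(m)))
x0=[.44,.09,.3]
for n,I,M in(('both',[a,b],[ma,mb]),('top',[a],[ma]),('scene',[b],[mb])):
    if all(m is not None for m in M): print(n,fit(I,M,BOT,upright,x0,[.02,.02,.2]))
E
python3 p5.py
```

```text
t 8.1667 P [0.4738 0.1573 0.2432] q [ 0.77  0.48 -0.12  0.22 -1.68 -1.31] w 0.0851 g 0.0 F [ 1.5  0.3 -0.8]
x [-0.34  -0.653  0.676] y [-0.888  0.46  -0.003] z [-0.309 -0.602 -0.736]
709 (191, 264, 34, 32)
423 (230, 233, 22, 23)
both (array([0.44267903, 0.08832198, 1.0459495 ]), np.float64(1.0888030888030888))
top (array([0.44267903, 0.08832198, 1.0459495 ]), np.float64(0.08880308880308885))
scene (array([0.44, 0.09, 0.3 ]), np.float64(1.0))
```

View pics/w5.png

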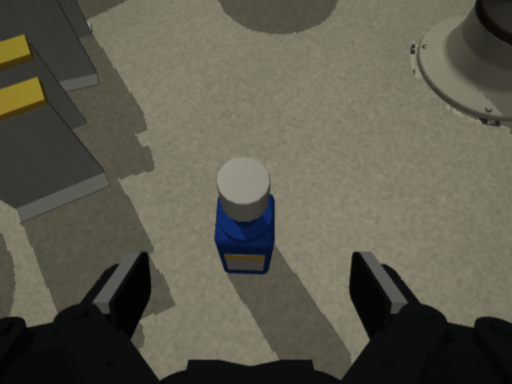

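The bottle stands upright by itself, with its cap at (243,180) and body at (246,235), at world (0.443, 0.088). Next I'm going above the cap with the tool pointing straight down.

Run:
```python
from h import *
plan([.4427,.0883,.28],tool(-2.067,0),8)
```

```text
N 8 shift cm [ 1.07 -0.07 -0.06] rot deg [-0.06 -5.33  0.12] | 10.7 5.33
  path [(np.float64(0.46), np.float64(0.13), np.float64(0.27)), (np.float64(0.44), np.float64(0.09), np.float64(0.28))]
```

{"method": "drive_tool", "body": {"rows": [{"claw": 8.5, "x": 1.07, "y": -0.07, "z": -0.06, "rx": 0, "ry": -5.33, "rz": 0.1}, {"claw": 8.5, "x": 1.07, "y": -0.07, "z": -0.06, "rx": 0, "ry": -5.33, "rz": 0.1}, {"claw": 8.5, "x": 1.07, "y": -0.07, "z": -0.06, "rx": 0, "ry": -5.33, "rz": 0.1}, {"claw": 8.5, "x": 1.07, "y": -0.07, "z": -0.06, "rx": 0, "ry": -5.33, "rz": 0.1}, {"claw": 8.5, "x": 1.07, "y": -0.07, "z": -0.06, "rx": 0, "ry": -5.33, "rz": 0.1}]}}

```text
time_s: 8.83
position: [0.4556, 0.1157, 0.2721]
eef_rot: [1.498, -2.486, 0.216]
ft_force: [0.5, -0.8, -0.6]
grip_width: 0.085
grasp_force: 0.0
```

{"method": "drive_tool", "body": {"rows": [{"claw": 8.5, "x": 1.07, "y": -0.07, "z": -0.06, "rx": 0, "ry": -5.33, "rz": 0.1}, {"claw": 8.5, "x": 1.07, "y": -0.07, "z": -0.06, "rx": 0, "ry": -5.33, "rz": 0.1}, {"claw": 8.5, "x": 1.07, "y": -0.07, "z": -0.06, "rx": 0, "ry": -5.33, "rz": 0.1}, {"claw": 8.5, "x": 0, "y": 0, "z": 0, "rx": 0, "ry": 0, "rz": 0}]}}

```text
time_s: 9.17
position: [0.4407, 0.0849, 0.2807]
eef_rot: [-1.607, 2.69, -0.005]
ft_force: [-0.4, -0.4, -0.2]
grip_width: 0.085
grasp_force: 0.0
```

```bash
cat > p6.py <<'E'
from h import *
st();v=shot('wrist')
h=cv2.cvtColor(v['frame'],cv2.COLOR_RGB2HSV)
m=cv2.inRange(h,(0,0,120),(179,90,255))
c=np.array([.4427,.0883,.184]);q=proj(v,c);print('cap top expected',q)
cv2.imwrite('pics/w6.png',v['frame'][:,:,::-1])
plan([.4427,.0883,.172],tool(-2.067,0),5)
E
python3 p6.py
```

```text
t 9.1667 P [0.4407 0.0849 0.2807] q [ 0.56  0.05 -0.35  0.   -1.16 -1.05] w 0.085 g 0.0 F [-0.4 -0.4 -0.2]
x [-0.474 -0.88  -0.005] y [-0.88   0.474 -0.007] z [ 0.009  0.001 -1.   ]
cap top expected [250.98323744 204.71612148]
N 5 shift cm [-0.05  0.02  2.17] rot deg [-0.09  0.03  0.03] | 21.7 0.1
  path [(np.float64(0.44), np.float64(0.09), np.float64(0.19))]
```

View pics/w6.png

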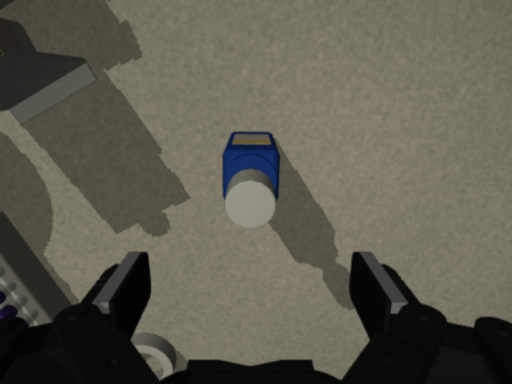

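The cap's top centre is at (250,203) against a predicted (251,205), so alignment is good. I'm descending to grip.

{"method": "drive_tool", "body": {"rows": [{"claw": 8.5, "x": -0.05, "y": 0.02, "z": 2.17, "rx": -0.1, "ry": 0, "rz": 0}, {"claw": 8.5, "x": -0.05, "y": 0.02, "z": 2.17, "rx": -0.1, "ry": 0, "rz": 0}, {"claw": 8.5, "x": -0.05, "y": 0.02, "z": 2.17, "rx": -0.1, "ry": 0, "rz": 0}, {"claw": 8.5, "x": -0.05, "y": 0.02, "z": 2.17, "rx": -0.1, "ry": 0, "rz": 0}, {"claw": 8.5, "x": -0.05, "y": 0.02, "z": 2.17, "rx": -0.1, "ry": 0, "rz": 0}]}}

```text
time_s: 9.63
position: [0.4438, 0.0906, 0.1697]
eef_rot: [1.616, -2.692, -0.002]
ft_force: [0.7, -0.8, -0.3]
grip_width: 0.0851
grasp_force: 0.0
```

{"method": "drive_tool", "body": {"squeeze": 30, "rows": [{"claw": 5, "x": 0, "y": 0, "z": 0, "rx": 0, "ry": 0, "rz": 0}, {"claw": 2, "x": 0, "y": 0, "z": 0, "rx": 0, "ry": 0, "rz": 0}, {"claw": 2, "x": 0, "y": 0, "z": 0, "rx": 0, "ry": 0, "rz": 0}, {"claw": 2, "x": 0, "y": 0, "z": 0, "rx": 0, "ry": 0, "rz": 0}, {"claw": 2, "x": 0, "y": 0, "z": 0, "rx": 0, "ry": 0, "rz": 0}]}}

```text
time_s: 10.05
position: [0.4454, 0.0914, 0.1732]
eef_rot: [-1.615, 2.69, 0.002]
ft_force: [-0.6, 1.1, 0.5]
grip_width: 0.0349
grasp_force: 30.6
```

{"method": "drive_tool", "body": {"squeeze": 50, "rows": [{"claw": 2, "x": 0, "y": 0, "z": 0, "rx": 0, "ry": 0, "rz": 0}, {"claw": 2, "x": 0, "y": 0, "z": 0, "rx": 0, "ry": 0, "rz": 0}, {"claw": 2, "x": 0, "y": 0, "z": 0, "rx": 0, "ry": 0, "rz": 0}]}}

```text
time_s: 10.3
position: [0.4454, 0.0914, 0.1733]
eef_rot: [-1.615, 2.69, 0.002]
ft_force: [-1.1, 0.2, 6.1]
grip_width: 0.0345
grasp_force: 49.9
```

Run:
```python
from h import *
st();K=np.array([.5605,-.3043]);k=-.19;kx=np.array([np.cos(k),np.sin(k)])
P=np.array(state()['position']);home=K+.012*kx;pre=K-.125*kx;print('home',home,'pre',pre)
Z=P[2]+.004
plan([*pre,Z],tool(-1.732,0),12,P0=np.array([P[0],P[1],Z]))
plan([*home,Z],tool(-1.732,0),10,R0=tool(-1.732,0),P0=np.array([*pre,Z]))
```

```text
t 10.3 P [0.4454 0.0914 0.1733] q [ 0.56  0.17 -0.51 -0.   -0.89 -1.05] w 0.0345 g 49.935906529426575 F [-1.1  0.2  6.1]
x [-0.47  -0.883 -0.004] y [-0.883  0.47  -0.001] z [ 0.003  0.003 -1.   ]
home [ 0.57228405 -0.30656631] pre [ 0.43774947 -0.28069264]
N 12 shift cm [ 2.96 -0.98 -0.01] rot deg [-0.01  0.02 -1.57] | 31.2 1.57
  path [(np.float64(0.43), np.float64(-0.03), np.float64(0.18)), (np.float64(0.43), np.float64(-0.16), np.float64(0.18)), (np.float64(0.44), np.float64(-0.28), np.float64(0.18))]
N 10 shift cm [ 0.04 -1.37 -0.  ] rot deg [0. 0. 0.] | 13.7 0.0
  path [(np.float64(0.49), np.float64(-0.29), np.float64(0.18)), (np.float64(0.55), np.float64(-0.3), np.float64(0.18))]
```

{"method": "drive_tool", "body": {"rows": [{"claw": 2, "x": 0, "y": 0, "z": -0.3, "rx": 0, "ry": 0, "rz": 0}, {"claw": 2, "x": 0, "y": 0, "z": -0.4, "rx": 0, "ry": 0, "rz": 0}, {"claw": 2, "x": 1.5, "y": -0.5, "z": 0, "rx": 0, "ry": 0, "rz": -1.57}, {"claw": 2, "x": 2.96, "y": -0.98, "z": 0, "rx": 0, "ry": 0, "rz": -1.57}, {"claw": 2, "x": 2.96, "y": -0.98, "z": 0, "rx": 0, "ry": 0, "rz": -1.57}]}}

```text
time_s: 10.72
position: [0.4331, 0.013, 0.1783]
eef_rot: [-1.73, 2.622, 0.004]
ft_force: [0.8, -0.3, -2.7]
grip_width: 0.0346
grasp_force: 50.3
```

{"method": "drive_tool", "body": {"rows": [{"claw": 2, "x": 2.96, "y": -0.98, "z": 0, "rx": 0, "ry": 0, "rz": -1.57}, {"claw": 2, "x": 2.96, "y": -0.98, "z": 0, "rx": 0, "ry": 0, "rz": -1.57}, {"claw": 2, "x": 2.96, "y": -0.98, "z": 0, "rx": 0, "ry": 0, "rz": -1.57}, {"claw": 2, "x": 2.96, "y": -0.98, "z": 0, "rx": 0, "ry": 0, "rz": -1.57}, {"claw": 2, "x": 2.96, "y": -0.98, "z": 0, "rx": 0, "ry": 0, "rz": -1.57}]}}

```text
time_s: 11.13
position: [0.4276, -0.1436, 0.1781]
eef_rot: [-1.902, 2.499, 0.004]
ft_force: [0.0, -0.0, -3.3]
grip_width: 0.0342
grasp_force: 50.3
```

Run:
```python
from h import *
st()
plan([.4377,-.2807,.1775],tool(-1.732,0),5)
```

```text
t 11.1333 P [ 0.4276 -0.1436  0.1781] q [ 0.04  0.16 -0.5  -0.   -0.91 -0.3 ] w 0.0342 g 50.33539652824402 F [ 0.  -0.  -3.3]
x [-0.266 -0.964 -0.002] y [-0.964  0.266  0.001] z [-0.001  0.003 -1.   ]
N 5 shift cm [ 2.63 -0.81  0.01] rot deg [ 0.02  0.03 -1.24] | 27.5 1.24
  path [(np.float64(0.43), np.float64(-0.25), np.float64(0.18))]
```

{"method": "drive_tool", "body": {"rows": [{"claw": 2, "x": 2.63, "y": -0.81, "z": 0, "rx": 0, "ry": 0, "rz": -1.24}, {"claw": 2, "x": 2.63, "y": -0.81, "z": 0, "rx": 0, "ry": 0, "rz": -1.24}, {"claw": 2, "x": 2.63, "y": -0.81, "z": 0, "rx": 0, "ry": 0, "rz": -1.24}, {"claw": 2, "x": 2.63, "y": -0.81, "z": 0, "rx": 0, "ry": 0, "rz": -1.24}, {"claw": 2, "x": 2.63, "y": -0.81, "z": 0, "rx": 0, "ry": 0, "rz": -1.24}]}}

```text
time_s: 11.55
position: [0.4376, -0.2805, 0.1775]
eef_rot: [-2.033, 2.393, 0.005]
ft_force: [-0.4, 0.1, -3.0]
grip_width: 0.0351
grasp_force: 50.3
```

{"method": "drive_tool", "body": {"rows": [{"claw": 2, "x": 0, "y": 0, "z": 0, "rx": 0, "ry": 0, "rz": 0}]}}

```text
time_s: 11.63
position: [0.4388, -0.283, 0.1774]
eef_rot: [-2.029, 2.397, 0.001]
ft_force: [1.6, 0.7, -2.5]
grip_width: 0.0346
grasp_force: 50.4
```

Run:
```python
from h import *
st();v=shot('wrist','w7.png');t=shot('top')
m=yellow(v,(0,512,0,384));print(m.sum())
P=np.array(state()['position'])
r,_=mask('top','free_keeper')
yt=yellow(t,(365,440,180,270));print('top',fit([t],[yt],PLATE,upright,[.5605,-.3043,-.19],[.01,.01,.1]))
print('wrist',fit([v],[m],PLATE,upright,[.5605,-.3043,-.19],[.01,.01,.1]))
print('both',fit([v,t],[m,yt],PLATE,upright,[.5605,-.3043,-.19],[.01,.01,.1]))
```

```text
t 11.6333 P [ 0.4388 -0.283   0.1774] q [-0.26  0.28 -0.35 -0.   -0.95  0.1 ] w 0.0346 g 50.430477261543274 F [ 1.6  0.7 -2.5]
x [-0.165 -0.986 -0.001] y [-0.986  0.165  0.   ] z [ 0.     0.001 -1.   ]
12517
top (array([ 0.5613734 , -0.30481892, -0.17735093]), np.float64(0.2605600379686759))
wrist (array([ 0.56474603, -0.30535929, -0.20062892]), np.float64(0.12140300644237656))
both (array([ 0.56452896, -0.3048458 , -0.20285511]), np.float64(0.394975641272739))
```

View pics/w7.png

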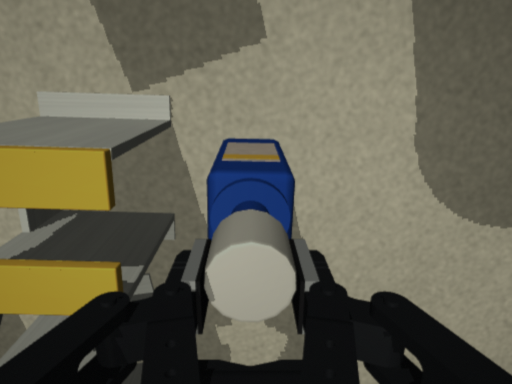

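The wrist view shows the slot mouth between rows 207 and 262 at column 115, with the cap's top centre at about (251,277). I'll work out where the bottle sits in the grip.

Run:
```python
from h import *
s=state();P=np.array(s['position']);Rm=R.from_rotvec(s['eef_rot']).as_matrix();v=shot('wrist')
t=shot('top')
g=cv2.cvtColor(v['frame'],cv2.COLOR_RGB2GRAY);gb=cv2.medianBlur(g,5)
c=cv2.HoughCircles(gb,cv2.HOUGH_GRADIENT,1,50,param1=60,param2=15,minRadius=36,maxRadius=52);print('circles',c)
top=P.copy();top[2]=.184+.005;print('exp cap top',proj(v,top),'r',np.linalg.norm(proj(v,top+Rm[:,0]*.018)-proj(v,top)))
h=cv2.cvtColor(v['frame'],cv2.COLOR_RGB2HSV);bm=blue(v)
for dx in(-.004,0,.004,.008): print(dx,proj(v,top+Rm[:,0]*dx))
# blue body fit: offsets along tool x,y & yaw, base 5mm up
def f(x,p): return upright([P[0]+Rm[0,0]*x[0]+Rm[0,1]*x[1],P[1]+Rm[1,0]*x[0]+Rm[1,1]*x[1],x[2]],p)+[0,0,.005]
ys,xs=np.nonzero(bm[:300]);print('blue bbox',xs.min(),xs.max(),ys.min(),ys.max())
b=box(-.025,.025,-.025,.025,0,.115)
for dx in(0,.003,.006):
    q=np.array([proj(v,w) for w in f([dx,0,-.19],b)]);print(dx,'model far row min',q.min(0),q.max(0))
ct=blue(t);print(ct[:, 200:].sum())
```

```text
circles [[[249.5 250.5  41.3]
  [249.5 320.5  44.3]]]
exp cap top [251.09784482 294.56794438] r 43.312676117162205
-0.004 [251.08021345 303.70846844]
0 [251.09784482 294.56794438]
0.004 [251.11580493 285.25698833]
0.008 [251.13410307 275.77078867]
blue bbox 208 293 138 239
0 model far row min [205.6440509 142.5532982] [297.64792745 262.88444151]
0.003 model far row min [205.43282872 139.0719455 ] [297.88254586 258.32124563]
0.006 model far row min [205.21954653 135.5692499 ] [298.11944629 253.7169918 ]
157
```

Run:
```python
from h import *
v=shot('wrist');m=yellow(v,(0,512,0,384))
for c in(40,60,80,100,105):
    r=np.nonzero(np.diff(m[:,c].astype(int)))[0];print(c,r)
K=np.array([.563,-.305]);k=-.20;kx=np.array([np.cos(k),np.sin(k)]);ky=np.array([-kx[1],kx[0]])
for c in(60,100):
    r=np.nonzero(np.diff(m[:,c].astype(int)))[0]
    for rr in r:
        for z in(.142,.134):
            w=ray(v,(c,rr+.5),z)[:2]-K;print(c,rr,z,'keeper x,y mm',np.round([w@kx*1000,w@ky*1000],1))
s=state();P=np.array(s['position']);x=R.from_rotvec(s['eef_rot']).as_matrix()[:,0];b=(P+.005*x)[:2]-K
print('bottle in keeper',b@kx,b@ky)
plan([*(K-.118*kx-.005*(-ky)),.178],tool(k-np.pi/2,0),2)
```

```text
40 [136 199 251 305]
60 [137 199 251 306]
80 [138 199 252 307]
100 [138 200 253 294]
105 [139 140 178 200 253 292]
60 137 0.142 keeper x,y mm [-37.8 -46.8]
60 137 0.134 keeper x,y mm [-33.4 -45.4]
60 199 0.142 keeper x,y mm [-33.9 -16.4]
60 199 0.134 keeper x,y mm [-29.4 -13.5]
60 251 0.142 keeper x,y mm [-30.4  11.9]
60 251 0.134 keeper x,y mm [-25.7  16.2]
60 306 0.142 keeper x,y mm [-26.2  45.1]
60 306 0.134 keeper x,y mm [-21.3  51.1]
100 138 0.142 keeper x,y mm [-56.1 -47.1]
100 138 0.134 keeper x,y mm [-52.7 -45.7]
100 200 0.142 keeper x,y mm [-53.4 -16.7]
100 200 0.134 keeper x,y mm [-49.8 -13.7]
100 253 0.142 keeper x,y mm [-50.7  12.2]
100 253 0.134 keeper x,y mm [-47.   16.6]
100 294 0.142 keeper x,y mm [-48.5  36.7]
100 294 0.134 keeper x,y mm [-44.7  42.3]
bottle in keeper -0.127196219294195 -0.003808138748480605
N 2 shift cm [-0.18 -0.47  0.01] rot deg [0.   0.07 1.11] | 5.1 1.11
  path []
```

{"method": "drive_tool", "body": {"rows": [{"claw": 2, "x": -0.18, "y": -0.47, "z": 0, "rx": 0, "ry": 0, "rz": 1.1}, {"claw": 2, "x": -0.18, "y": -0.47, "z": 0, "rx": 0, "ry": 0, "rz": 1.1}, {"claw": 2, "x": 0, "y": 0, "z": 0, "rx": 0, "ry": 0, "rz": 0}, {"claw": 2, "x": 0, "y": 0, "z": 0, "rx": 0, "ry": 0, "rz": 0}]}}

```text
time_s: 12.32
position: [0.449, -0.2771, 0.1782]
eef_rot: [-1.987, 2.431, 0.002]
ft_force: [-0.3, -0.1, -2.6]
grip_width: 0.0346
grasp_force: 50.4
```

```bash
cat > p8.py <<'E'
from h import *
st();K=np.array([.563,-.305]);k=-.20;kx=np.array([np.cos(k),np.sin(k)]);ky=np.array([-kx[1],kx[0]])
s=state();P=np.array(s['position']);x=R.from_rotvec(s['eef_rot']).as_matrix()[:,0];b=(P+.005*x)[:2]-K
print('bottle in keeper',b@kx,b@ky)
for bx in(-.055,.012): plan([*(K+bx*kx+.005*ky),.178],tool(k-np.pi/2,0),5)
E
python3 p8.py
```

```text
t 12.3167 P [ 0.449  -0.2771  0.1782] q [-0.25  0.29 -0.33 -0.   -0.95  0.05] w 0.0346 g 50.43511748313904 F [-0.3 -0.1 -2.6]
x [-0.199 -0.98  -0.002] y [-0.98   0.199 -0.   ] z [ 0.001  0.002 -1.   ]
bottle in keeper -0.11729505947071157 -0.0002887798201267523
N 5 shift cm [-0.01 -1.25  0.  ] rot deg [-0.    0.03 -0.  ] | 12.5 0.03
  path [(np.float64(0.5), np.float64(-0.29), np.float64(0.18))]
N 5 shift cm [-0.01 -2.59  0.  ] rot deg [-0.    0.03 -0.  ] | 25.9 0.03
  path [(np.float64(0.55), np.float64(-0.3), np.float64(0.18))]
```

{"method": "drive_tool", "body": {"rows": [{"claw": 2, "x": 0, "y": -1.25, "z": 0, "rx": 0, "ry": 0, "rz": 0}, {"claw": 2, "x": 0, "y": -1.25, "z": 0, "rx": 0, "ry": 0, "rz": 0}, {"claw": 2, "x": 0, "y": -1.25, "z": 0, "rx": 0, "ry": 0, "rz": 0}, {"claw": 2, "x": 0, "y": -1.25, "z": 0, "rx": 0, "ry": 0, "rz": 0}, {"claw": 2, "x": 0, "y": -1.25, "z": 0, "rx": 0, "ry": 0, "rz": 0}]}}

```text
time_s: 12.73
position: [0.5101, -0.2899, 0.178]
eef_rot: [-1.987, 2.432, 0.003]
ft_force: [-0.7, 0.7, -2.6]
grip_width: 0.0346
grasp_force: 50.5
```

```bash
python3 p8.py
python3 - <<'E'
from h import *
v=shot('wrist','w9.png')
E
```

```text
t 12.7333 P [ 0.5101 -0.2899  0.178 ] q [-0.24  0.38 -0.19 -0.   -1.    0.04] w 0.0346 g 50.523839592933655 F [-0.7  0.7 -2.6]
x [-0.199 -0.98  -0.002] y [-0.98   0.199  0.   ] z [ 0.     0.002 -1.   ]
bottle in keeper -0.05480870333213324 -0.0006619382126284908
N 5 shift cm [-0.01  0.    0.  ] rot deg [ 0.    0.03 -0.01] | 0.1 0.03
  path [(np.float64(0.51), np.float64(-0.29), np.float64(0.18))]
N 5 shift cm [-0.01 -1.34 -0.  ] rot deg [ 0.    0.03 -0.01] | 13.4 0.03
  path [(np.float64(0.56), np.float64(-0.3), np.float64(0.18))]
```

View pics/w9.png

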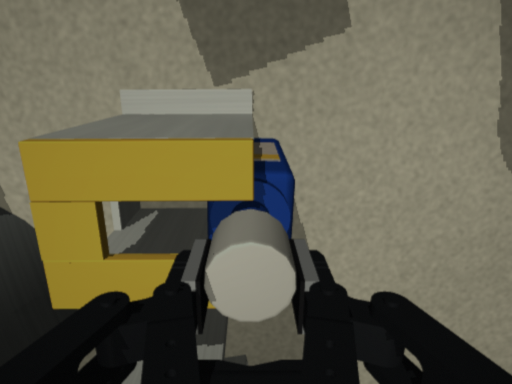

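The body is passing under the plate with the neck at the slot mouth, around (250,205), and nothing is touching. I'm sliding on with force checks.

{"method": "drive_tool", "body": {"rows": [{"claw": 2, "x": 0, "y": -1.1, "z": 0, "rx": 0, "ry": 0, "rz": 0}, {"claw": 2, "x": 0, "y": -1.1, "z": 0, "rx": 0, "ry": 0, "rz": 0}, {"claw": 2, "x": 0, "y": -1.1, "z": 0, "rx": 0, "ry": 0, "rz": 0}, {"claw": 2, "x": 0, "y": -1.1, "z": 0, "rx": 0, "ry": 0, "rz": 0}, {"claw": 2, "x": 0, "y": -1.1, "z": 0, "rx": 0, "ry": 0, "rz": 0}]}}

```text
time_s: 13.2
position: [0.5637, -0.3008, 0.1779]
eef_rot: [-1.986, 2.432, 0.003]
ft_force: [0.9, 0.8, -2.3]
grip_width: 0.0345
grasp_force: 50.8
```

{"method": "drive_tool", "body": {"rows": [{"claw": 2, "x": 0, "y": -0.3, "z": 0, "rx": 0, "ry": 0, "rz": 0}, {"claw": 2, "x": 0, "y": -0.3, "z": 0, "rx": 0, "ry": 0, "rz": 0}, {"claw": 2, "x": 0, "y": 0, "z": 0, "rx": 0, "ry": 0, "rz": 0}]}}

```text
time_s: 13.45
position: [0.5693, -0.302, 0.1778]
eef_rot: [-1.986, 2.432, 0.003]
ft_force: [0.1, 0.1, -2.9]
grip_width: 0.0345
grasp_force: 50.8
```

```bash
python3 p8.py
```

```text
t 13.45 P [ 0.5693 -0.302   0.1778] q [-0.24  0.47 -0.04 -0.   -1.06  0.04] w 0.0345 g 50.8062618970871 F [ 0.1  0.1 -2.9]
x [-0.2   -0.98  -0.002] y [-0.98   0.2    0.001] z [-0.     0.002 -1.   ]
bottle in keeper 0.005584820205538644 -0.0007818682966134861
N 5 shift cm [-0.01  1.21 -0.  ] rot deg [ 0.01  0.03 -0.01] | 12.1 0.03
  path [(np.float64(0.52), np.float64(-0.29), np.float64(0.18))]
N 5 shift cm [-0.02 -0.13 -0.  ] rot deg [ 0.01  0.03 -0.01] | 1.3 0.03
  path [(np.float64(0.57), np.float64(-0.3), np.float64(0.18))]
```

{"method": "drive_tool", "body": {"rows": [{"claw": 2, "x": 0, "y": -0.25, "z": 0, "rx": 0, "ry": 0, "rz": 0}, {"claw": 2, "x": 0, "y": -0.15, "z": 0, "rx": 0, "ry": 0, "rz": 0}, {"claw": 2, "x": 0, "y": 0, "z": 0, "rx": 0, "ry": 0, "rz": 0}]}}

```text
time_s: 13.7
position: [0.5734, -0.3029, 0.1783]
eef_rot: [-1.986, 2.431, 0.002]
ft_force: [0.2, -0.7, -2.3]
grip_width: 0.0347
grasp_force: 50.8
```

{"method": "drive_tool", "body": {"rows": [{"claw": 2, "x": 0, "y": -0.15, "z": 0, "rx": 0, "ry": 0, "rz": 0}, {"claw": 2, "x": 0, "y": 0, "z": 0, "rx": 0, "ry": 0, "rz": 0}]}}

```text
time_s: 13.87
position: [0.5741, -0.303, 0.1781]
eef_rot: [-1.987, 2.433, 0.005]
ft_force: [-1.3, 0.7, -2.5]
grip_width: 0.0344
grasp_force: 51.0
```

{"method": "drive_tool", "body": {"rows": [{"claw": 2, "x": 0, "y": -0.15, "z": 0, "rx": 0, "ry": 0, "rz": 0}, {"claw": 2, "x": 0, "y": 0, "z": 0, "rx": 0, "ry": 0, "rz": 0}]}}

```text
time_s: 14.03
position: [0.5744, -0.3031, 0.1779]
eef_rot: [1.986, -2.432, -0.009]
ft_force: [-5.0, 1.0, -0.5]
grip_width: 0.0349
grasp_force: 51.1
```

Neck contact (-5 N) shows it is home. I'm easing the push and setting the bottle down.

{"method": "drive_tool", "body": {"rows": [{"claw": 2, "x": 0, "y": 0.1, "z": 0.2, "rx": 0, "ry": 0, "rz": 0}, {"claw": 2, "x": 0, "y": 0, "z": 0.15, "rx": 0, "ry": 0, "rz": 0}, {"claw": 2, "x": 0, "y": 0, "z": 0, "rx": 0, "ry": 0, "rz": 0}]}}

```text
time_s: 14.28
position: [0.5742, -0.3031, 0.174]
eef_rot: [-1.987, 2.433, 0.006]
ft_force: [-4.1, 0.2, -1.9]
grip_width: 0.0345
grasp_force: 51.1
```

{"method": "drive_tool", "body": {"rows": [{"claw": 2, "x": 0, "y": 0, "z": 0.12, "rx": 0, "ry": 0, "rz": 0}, {"claw": 2, "x": 0, "y": 0, "z": 0, "rx": 0, "ry": 0, "rz": 0}]}}

```text
time_s: 14.45
position: [0.5742, -0.3032, 0.1737]
eef_rot: [-1.987, 2.433, 0.005]
ft_force: [-6.3, 1.4, 0.1]
grip_width: 0.0348
grasp_force: 51.4
```

{"method": "drive_tool", "body": {"squeeze": 20, "rows": [{"claw": 2, "x": 0, "y": 0.1, "z": 0.05, "rx": 0, "ry": 0, "rz": 0}, {"claw": 2, "x": 0, "y": 0, "z": 0, "rx": 0, "ry": 0, "rz": 0}, {"claw": 4, "x": 0, "y": 0, "z": 0, "rx": 0, "ry": 0, "rz": 0}, {"claw": 5, "x": 0, "y": 0, "z": 0, "rx": 0, "ry": 0, "rz": 0}, {"claw": 8.5, "x": 0, "y": 0, "z": 0, "rx": 0, "ry": 0, "rz": 0}]}}

```text
time_s: 14.87
position: [0.5761, -0.3034, 0.1737]
eef_rot: [-1.985, 2.429, -0.004]
ft_force: [-0.3, -0.2, 0.0]
grip_width: 0.0609
grasp_force: 0.0
```

{"method": "drive_tool", "body": {"rows": [{"claw": 8.5, "x": 0, "y": 0, "z": 0, "rx": 0, "ry": 0, "rz": 0}, {"claw": 8.5, "x": 0, "y": 0, "z": 0, "rx": 0, "ry": 0, "rz": 0}, {"claw": 8.5, "x": 0, "y": 0, "z": -2, "rx": 0, "ry": 0, "rz": 0}, {"claw": 8.5, "x": 0, "y": 0, "z": -4, "rx": 0, "ry": 0, "rz": 0}, {"claw": 8.5, "x": 0, "y": 0, "z": -4, "rx": 0, "ry": 0, "rz": 0}]}}

```text
time_s: 15.28
position: [0.5738, -0.3031, 0.2725]
eef_rot: [1.987, -2.433, -0.007]
ft_force: [0.2, -0.6, 0.0]
grip_width: 0.0853
grasp_force: 0.0
```

{"method": "drive_tool", "body": {"rows": [{"claw": 8.5, "x": 0, "y": 3, "z": -2, "rx": 0, "ry": 0, "rz": 0}, {"claw": 8.5, "x": 0, "y": 3, "z": -1, "rx": 0, "ry": 0, "rz": 0}, {"claw": 8.5, "x": 0, "y": 0, "z": 0, "rx": 0, "ry": 0, "rz": 0}, {"claw": 8.5, "x": 0, "y": 0, "z": 0, "rx": 0, "ry": 0, "rz": 0}]}}

```text
time_s: 15.62
position: [0.5151, -0.2914, 0.305]
eef_rot: [-1.984, 2.43, -0.003]
ft_force: [-0.9, 0.1, -0.1]
grip_width: 0.0851
grasp_force: 0.0
```

Run:
```python
from h import *
st();v=shot('wrist','end.png');K=np.array([.563,-.305]);k=-.20;kx=np.array([np.cos(k),np.sin(k)])
m=yellow(v,(0,512,0,384));f=fit([v],[m],PLATE,upright,[*K,k],[.01,.01,.1]);print('keeper',f)
h=np.array([*(K+.012*kx),.184]);print('cap top expected',proj(v,h),'r',np.linalg.norm(proj(v,h+[.018,0,0])-proj(v,h)))
q=proj(v,h);g=cv2.medianBlur(cv2.cvtColor(v['frame'],cv2.COLOR_RGB2GRAY),3)
c=cv2.HoughCircles(g,cv2.HOUGH_GRADIENT,1,20,param1=60,param2=12,minRadius=18,maxRadius=50);print(c[0][:6])
for x in c[0][:6]:
    w=ray(v,x[:2],.184);print(w,(w[:2]-h[:2])*1000)
```

```text
t 15.6167 P [ 0.5151 -0.2914  0.305 ] q [-0.24  0.29  0.01 -0.   -1.29  0.04] w 0.0851 g 0.0 F [-0.9  0.1 -0.1]
x [-0.2   -0.98  -0.002] y [-0.98   0.2   -0.004] z [ 0.005  0.001 -1.   ]
keeper (array([ 0.56229431, -0.30447781, -0.19792103]), np.float64(0.41486998562655164))
cap top expected [167.43023873 184.00069478] r 23.88346276153763
[[169.5 180.5  22.7]
 [204.5 312.5  47.2]
 [249.5 325.5  39.4]
 [197.5 277.5  49.4]
 [165.5 338.5  32.6]
 [223.5 322.5  29.4]]
[ 0.57254367 -0.30967471  0.184     ] [-2.21713232 -2.29068301]
[ 0.57455605 -0.19321396  0.184     ] [ -0.20474524 114.17007413]
[ 0.54030768 -0.17312837  0.184     ] [-34.4531153  134.25566209]
[ 0.57216813 -0.22669566  0.184     ] [-2.59266801 80.68837366]
[ 0.61366796 -0.17417105  0.184     ] [ 38.90715667 133.21297937]
[ 0.56120376 -0.18039033  0.184     ] [-13.5570342  126.99370226]
```

The cap top is within about 3 mm of home (threshold 14 mm), the bottle is released, and the robot is clear. I'm handing in.

```bash
python3 -c "
from bench import robot
print(robot.close_job())"
```

```text
the job is handed in; nothing more can be done
None
```

I stood the blue bottle upright, let go, took it again by its cap and slid it into the empty keeper; it is released there about 3 mm from home by the camera. The job is handed in, but no verdict came back.

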